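# Prop the guard and set the power knob

## Task

Lift the clear guard on the heated stage's power controller until both feet of its wire stay drop into their notches, and let it rest there propped open; do not let it slam. Then turn the bar knob beneath it clockwise until its white pointer lines up with the green set mark. Leave the guard propped for the inspector and leave the things around it where they are.

Things in the scene. Friction and masses are not known exactly. Their poses are not given: they have to be found in the camera images.
- controller: White power controller, fixed: a box 230 mm deep (its x), 200 wide (y), 100 high. Origin: centre of its underside, z up. Its front (-x) faces the robot's right, give or take 20 degrees. In its top is a well, y -75 to 75, x -102 to 60 mm, floor 55 mm above the bench; the walls round it are 25 mm thick at the sides, 13 in front, tops at 100 mm. The knob stands in the well.
- guard_hinge (a point): Middle of the guard's hinge line, which runs along the controller's y at controller x = 80, z = 104 mm. The guard is a clear plate 200 mm wide, reaching 210 mm forward from the hinge, 5 mm thick, its underside 5 mm above the hinge line when shut; it overhangs the controller's front face by 15 mm.
- guard (a joint): Guard angle, rad: 0 shut (flat over the well), growing as its front edge swings up and back; end stop 1.588. Weight and a light spring close it (about 2 N at the tab): let go, it slams shut unless the stay holds it. Raised past about 1.50, the stay's feet drop into the notches by themselves; lowered from there it comes to rest on the stay at about 1.38.
- guard_tab (a point): Middle of the guard's yellow lifting tab, at the middle of its front edge (222 mm from the hinge; 123 mm above the bench when shut). The tab is 100 mm wide, 32 mm long, 8 mm thick, bent up 40 degrees from the plate; below it, in front of the controller, there is free space down to the bench for a fingertip.
- foot_left (a point): Centre of the left (controller's +y) foot of the stay: a U of 7 mm steel wire pivoted under the guard 60 mm from the hinge, two legs 100 mm long at y = 88 and -88 mm. Shut, it lies flat forward under the guard. The feet slide back on the side walls' tops as the guard rises: centre 104 mm above the bench on a wall, about 97 in a notch.
- foot_right (a point): Centre of the right (-y) foot of the stay, as foot_left.
- notch_left (a point): Where the left foot bears when propped: on the floor of the notch in the left side wall, 7 mm below the wall's top, 4 mm behind the notch's upright front face; 87 mm in front of the hinge. The notch is 27 mm long along x.
- notch_right (a point): The same in the right side wall.
- knob (a joint): Angle of the knob, rad, growing clockwise seen from above: at 0 its pointer end points along the controller's -x, at pi/2 along the controller's +y. Range -2.36 to 2.36. It turns with about 0.06 N m of friction and stays where it is left.
- knob_axis (a point): On the knob's upright axis, 80 mm above the bench (controller x = -45, y = 0). The knob is a black bar 72 mm long, 16 mm wide, 63 to 93 mm above the bench, on a skirt disc 31 mm in radius whose top is at 64 mm.
- knob_pointer (a point): Outer end of the white line on the knob's top: 36 mm from the axis, 93 mm above the bench.
- set_mark (a point): Tip of the green arrow on the thin ring round the dial, pointing at the knob: 44 mm from the knob's axis, 60 mm above the bench; behind the tip, 51 to 63 mm from the axis, stands a green flag 12 mm wide, up to 75 mm above the bench. Fixed. The pointer shall point in the direction from the axis to this tip (7 degrees off is still in line).
- magazine_a: Slotted aluminium magazine, 150 x 70 x 95 mm high, loose, on the right; leave it. Origin: centre of its underside.
- magazine_b: A second magazine, the same.
- pen: Blue pen, 140 mm long along its x, 10 mm thick, loose, on the left; leave it.
- wash_bottle: White dispenser bottle, 56 mm across, 150 mm high, loose, on the left; leave it. Origin: centre of its underside. A stereo microscope 390 mm high stands fixed beyond it, further left, at the bench's edge.

How it is judged:
By the outcome, as a careful person would: the job done as asked, in the order asked, and still so for the second after the job is handed in, with the robot touching nothing.
It also fails if it takes over 61 s, if anything falls off the work surface, if the arm or the gripper's body presses on something with over 40 N, if the wrist force passes 120 N, or if a joint passes its speed limit or range.

## Robot

A 6-joint arm with a two-finger parallel gripper is mounted at the origin on the work surface. World frame = base frame: x ahead of the robot, y to its left, z up, the work surface at z = 0. Lengths are in m, angles in rad, forces in N, time in s.
With the tool pointing down it reaches from about 0.375 to 0.9 m from the base axis. Payload 3.1 kg.
Tool frame: the origin (TCP) lies midway between the tips of the shut fingers; the grasp point (between the pads) lies 19 mm behind it (manip.hold_point_z is the distance from the TCP to the grasp point, in m); x points along the fingers, y is the direction in which the jaws open and shut, and the axes are right-handed (so a half turn about x gives the same grasp; the last joint's range is limited). The gripper opens to 85 mm and grips with 20 to 120 N. Pads are 22 mm wide; open, the fingers measure 114 mm over their backs; the gripper's body (76 mm by 85 mm) begins 54 mm behind the grasp point. The pads swing forward as they close: fully open they stand 13 mm farther back than shut.
Start: joints at [-1.51, 0.527, 1.433, -0, 1.181, -0.178], TCP at [0.148, -0.607, 0.231] pointing down, gripper open.
Joint ranges: [-3.08, 3.08], [-0.75, 2.2], [0.22, 2.44], [-1.43, 4.57], [0, 2.65], [-2.85, 2.85]. Speed limits (rad/s): [2.79, 2.79, 3.14, 3.14, 3.14, 3.14].

## Interface

Orientations are given as a unit quaternion [x, y, z, w].
In Python, from station import manip, snapshot gives the robot as it stands.
- The arm moves only by the shell command python3 -m crank 'ROWS' [FORCE]. ROWS is JSON, a list of rows, each a list of 5 numbers: the finger opening in m, from 0 to 0.0854, then the shift along the tool's x, y, z in m, then the turn about the tool's x in rad. In form: [[grip, tx, ty, tz, yaw], ...]. A call has 1 to 5 rows; each row shifts and turns the commanded pose from where the row before left it, along the tool's axes as they then stand; what a row does not reach is not made up. A row lasts 1/10 s, in which the tool goes at most 50 mm and 8.59 degrees, less where a joint would pass 70% of its speed; a pose out of reach is approached as far as the arm can. A call is refused whole if a number of a shift passes 0.05 or a number of a turn 0.15, either way. A call with a gripper value outside its range is refused whole. The fingers move at their own pace and stop on an object; FORCE is the grip in N (left out, the last holds). Time passes only in rows, so rows that do not move let the fingers close. It gives the time, the measured TCP pose, the force and the opening at its end, in the units of the state.
- manip.sense(): the state, without advancing time (a new reading comes with each control period).
- snapshot(name): name is "scene" or "top" or "wrist"; returns a dict with "image" (480x640x3 uint8, blue, green, red), "range_z" (480x640 float32, m along the optical axis (not along the pixel's ray), 0 where there is no reading), "vertical_fov" (degrees; the focal length in pixels is half the picture's height over the tangent of half this angle, whatever the lens; pixels are square), "cx", "cy" (the principal point, pixels), "extrinsics" (4x4, takes a point from world to camera coordinates); the wrist camera has in their place "T_tool_cam" (4x4, takes a point from camera to tool coordinates, whose origin is the TCP and whose axes are the tool frame's). Camera axes: x right, y up, looking along -z (the intrinsics and any distortion apply to the point x, -y, -z); pixel columns grow to the right and rows downward; lengths in m; the calibration is good to about 2 mm. A picture is of the moment at which its call begins: read the wrist's pose just before it.
- manip.sign_off(): hands the job in, once; it reports no verdict.
The state is a dict: "t": time; "q": joint angles; "qd": joint speeds; "tau": joint torques, N m; "tcp_pos": TCP position; "tool_rot": TCP orientation; "force": force on the tool from outside, world axes, zero at the start; "ft_torque": the same for the moment, N m; "finger_gap": opening from 0.0 (shut) to 1.0 (fully open).
Only numpy, scipy, OpenCV 4.12 (cv2) and the standard library are available. Lean on these libraries where they do the work, as an engineer would, in place of code of your own. Each camera call takes 0.05 s, during which the arm holds its last target.

## Working session

There is one attempt and no reset: what is moved stays moved. The work goes in short steps, Python scripts to look and compute and a shell command to move; the robot and the scene stay as the last step left them, time stands still between calls to the robot, and variables do not carry over. Pictures are saved under pics/ and viewed, and the job is handed in when it is done.

```bash
ls; mkdir -p pics
cat > h.py <<'E'
import numpy as np, cv2
from station import manip, snapshot
from scipy.spatial.transform import Rotation as R
def shot(name,fn):
    st=manip.sense(); s=snapshot(name); cv2.imwrite('pics/'+fn+'.png',s['image'])
    f=240/np.tan(np.radians(s['vertical_fov'])/2)
    if 'extrinsics' in s: T=np.linalg.inv(np.array(s['extrinsics']))
    else:
        W=np.eye(4); W[:3,:3]=R.from_quat(st['tool_rot']).as_matrix(); W[:3,3]=st['tcp_pos']; T=W@np.array(s['T_tool_cam'])
    np.savez('pics/'+fn+'.npz',img=s['image'],rz=s['range_z'],f=f,c=[s['cx'],s['cy']],T=T)
    return s
def load(fn): return np.load('pics/'+fn+'.npz')
def plane(d,u,v,z):
    r=d['T'][:3,:3]@np.array([(u-d['c'][0])/d['f'],-(v-d['c'][1])/d['f'],-1]); o=d['T'][:3,3]
    return o+r*(z-o[2])/r[2]
def pt(d,u,v):
    z=d['rz'][int(v),int(u)]
    return (d['T']@np.array([(u-d['c'][0])/d['f']*z,-(v-d['c'][1])/d['f']*z,-z,1]))[:3]
def proj(d,p):
    q=np.linalg.inv(d['T'])@np.append(p,1); return d['c'][0]+d['f']*q[0]/-q[2], d['c'][1]-d['f']*q[1]/-q[2]
E
python3 - <<'E'
from h import *
for n in ['scene','top','wrist']:
    s=shot(n,n+'0'); print(n,[k for k in s],s['vertical_fov'],s['cx'],s['cy'],np.load('pics/'+n+'0.npz')['T'].round(3))
    print({k:v for k,v in s.items() if k not in('image','range_z','extrinsics','T_tool_cam')})
print(manip.sense(),manip.hold_point_z)
E
```

```text
pics
scene ['image', 'range_z', 'vertical_fov', 'cx', 'cy', 'extrinsics'] 54.00977510482904 319.5493018042453 233.33679083119006 [[-0.877 -0.258  0.405  0.947]
 [ 0.48  -0.465  0.744  0.655]
 [-0.004  0.847  0.532  0.616]
 [ 0.     0.     0.     1.   ]]
{'vertical_fov': 54.00977510482904, 'cx': 319.5493018042453, 'cy': 233.33679083119006}
top ['image', 'range_z', 'vertical_fov', 'cx', 'cy', 'extrinsics'] 55.28518111686224 321.83156011340094 233.2013426030898 [[-0.011  0.997 -0.076  0.468]
 [-1.    -0.011 -0.007 -0.026]
 [-0.008  0.076  0.997  1.059]
 [ 0.     0.     0.     1.   ]]
{'vertical_fov': 55.28518111686224, 'cx': 321.83156011340094, 'cy': 233.2013426030898}
wrist ['image', 'range_z', 'vertical_fov', 'cx', 'cy', 'T_tool_cam'] 67.03919557470815 317.13344253796566 243.34781983466715 [[ 0.237  0.922  0.305  0.226]
 [-0.972  0.225  0.072 -0.588]
 [-0.002 -0.314  0.949  0.373]
 [ 0.     0.     0.     1.   ]]
{'vertical_fov': 67.03919557470815, 'cx': 317.13344253796566, 'cy': 243.34781983466715}
{'t': 0.15, 'q': array([-1.51047525e+00,  5.28260032e-01,  1.43362429e+00, -1.60995427e-05,
        1.18140355e+00, -1.78468428e-01]), 'qd': array([-8.68777061e-04, -1.40094325e-03, -4.60508815e-03, -2.57872636e-04,
        4.21133265e-05,  6.74197000e-04]), 'tau': array([ 6.34961689e-04, -4.42743480e+01, -1.78275293e+01, -2.44275507e-04,
        5.64509523e-03, -1.20990842e-05]), 'tcp_pos': array([ 0.1478384 , -0.60668885,  0.23054868]), 'tool_rot': array([ 0.70210244,  0.08482514, -0.70204218,  0.08362791]), 'force': array([ 0.56407581, -0.43237861,  0.51267918]), 'ft_torque': array([-0.02015053, -0.03497884,  0.04298735]), 'finger_gap': 1.0014459351764453} 0.0187
```

View pics/scene0.png

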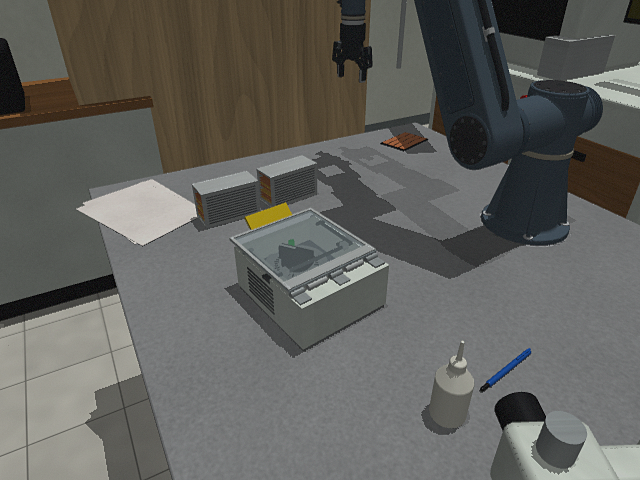

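View pics/top0.png

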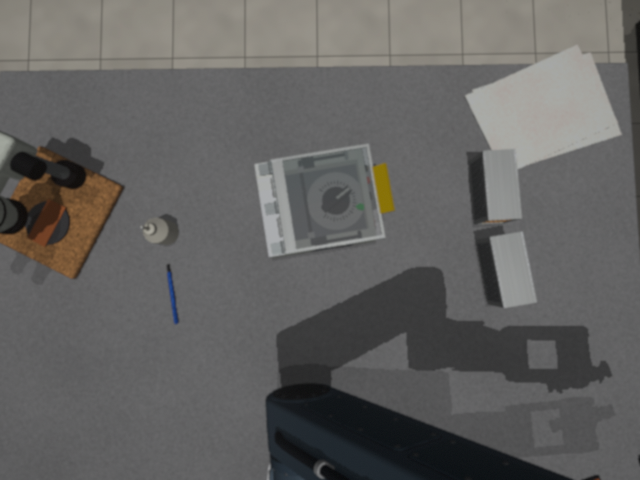

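View pics/wrist0.png

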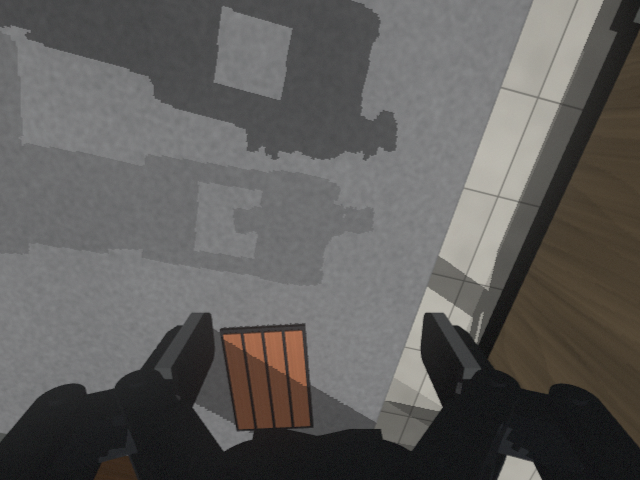

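Top view: the controller is at about (325,200), with its tab at (385,188) facing right (-y). The knob's white line runs toward about (348,188), and the green mark is at about (361,207).

Run:
```python
from h import *
d=load('top0'); im=d['img']
c=im[130:275,240:410]; cv2.imwrite('pics/topc.png',cv2.resize(c,None,fx=4.5,fy=4,interpolation=cv2.INTER_CUBIC))
d2=load('scene0');c=d2['img'][190:360,210:400]; cv2.imwrite('pics/scc.png',cv2.resize(c,None,fx=4,fy=3.5,interpolation=cv2.INTER_CUBIC))
hsv=cv2.cvtColor(im,cv2.COLOR_BGR2HSV)
for nm,lo,hi in [('yel',(20,120,80),(35,255,255)),('grn',(45,80,40),(80,255,255))]:
    m=cv2.inRange(hsv,lo,hi); m[:, :240]=0;m[:,420:]=0
    cs,_=cv2.findContours(m,0,2)
    for k in cs:
        if cv2.contourArea(k)>3: print(nm,cv2.minAreaRect(k),cv2.contourArea(k))
for u,v in [(262,200),(268,250),(277,170),(381,235),(370,148),(384,188),(333,200),(300,210),(350,165)]: print(u,v,pt(d,u,v).round(4))
```

```text
yel ((383.0983581542969, 187.75033569335938), (48.764320373535156, 14.344515800476074), 79.87532806396484) 631.0
grn ((359.5, 206.5), (3.0, 5.0), 90.0) 12.5
262 200 [0.6129 0.1072 0.0986]
268 250 [0.5069 0.0945 0.0996]
277 170 [0.6727 0.0732 0.1173]
381 235 [ 0.5348 -0.1409  0.1136]
370 148 [ 0.7485 -0.1334 -0.0024]
384 188 [ 0.6302 -0.1473  0.1281]
333 200 [ 0.6087 -0.0427  0.115 ]
300 210 [0.5888 0.0261 0.1129]
350 165 [ 0.6815 -0.079   0.1169]
```

View pics/topc.png

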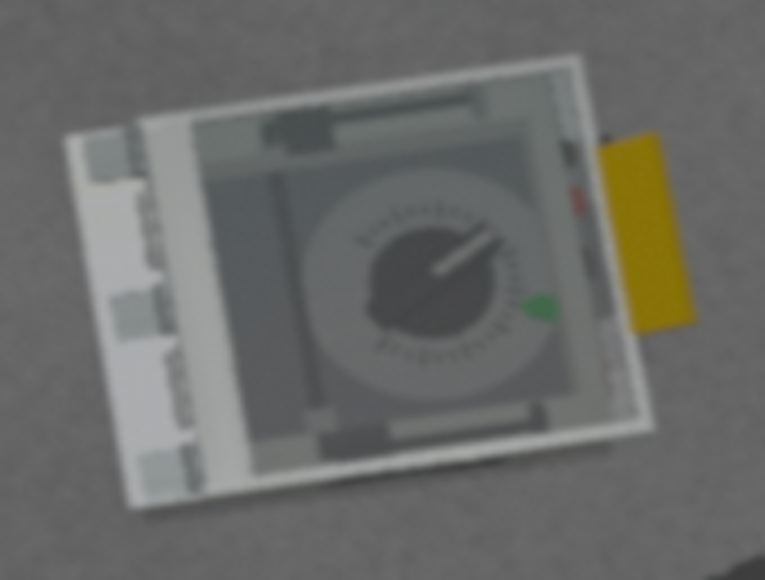

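View pics/scc.png

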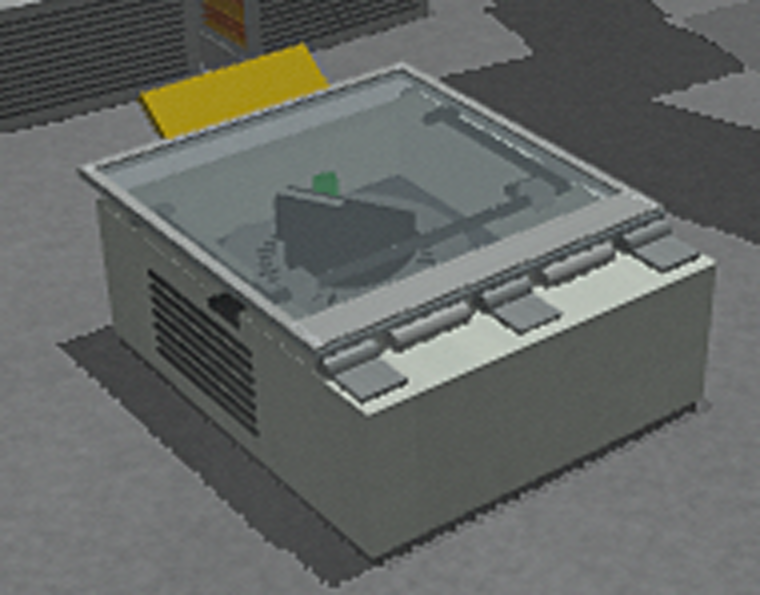

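Run:
```python
from h import *
d=load('top0')
P=[(254.7,163.8,.1,(.115,-.1)),(268.9,256.8,.1,(.115,.1)),(368.4,144.2,.114,(-.13,-.1)),(385.3,237,.114,(-.13,.1)),(383.1,187.75,.126,(-.142,0))]
A=np.array([p[3] for p in P]); B=np.array([plane(d,*p[:3])[:2] for p in P]); print(B.round(4))
a,b=A.mean(0),B.mean(0); H=(A-a).T@(B-b); th=np.arctan2(H[0,1]-H[1,0],H[0,0]+H[1,1])
c,s=np.cos(th),np.sin(th); Rm=np.array([[c,-s],[s,c]]); t=b-Rm@a
print(np.degrees(th),t,(A@Rm.T+t-B).round(4))
w=lambda x,y,z:np.append(Rm@[x,y]+t,z)
k=w(-.045,0,.08)
print('knob',k,proj(d,k),'hinge',w(.08,0,.104),'tab',w(-.142,0,.123),'front dir',-Rm[:,0])
# pointer and mark
for nm,(u,v),z in [('ptr',(240+495/4.5,130+232/4),.093),('line in',(240+437/4.5,130+272/4),.093),('flagc',(240+541/4.5,130+306/4),.068)]:
    p=plane(d,u,v,z); l=Rm.T@(p[:2]-t)-[-.045,0]; print(nm,p,l,np.hypot(*l),'ang',np.degrees(np.arctan2(l[1],-l[0])))
T=manip.sense(); M=R.from_quat(T['tool_rot']).as_matrix(); print(M.round(3))
np.savez('ctl.npz',R=Rm,t=t)
for u,v in [(500,190),(515,270)]: print(pt(d,u,v))
```

```text
[[ 0.6905  0.1225]
 [ 0.4927  0.0926]
 [ 0.7259 -0.1184]
 [ 0.5305 -0.1496]
 [ 0.6312 -0.1457]]
98.75685822482251 [ 0.60889942 -0.00572539] [[-0.0002  0.0007]
 [-0.0001  0.0001]
 [ 0.0016 -0.0006]
 [-0.0006  0.0002]
 [-0.0006 -0.0004]]
knob [ 0.6157503  -0.05020084  0.08      ] (np.float64(336.1953358560803), np.float64(199.0979854748039)) hinge [0.59672008 0.07334207 0.104     ] tab [ 0.63051774 -0.14607014  0.123     ] front dir [ 0.15224169 -0.98834329]
ptr [ 0.63725454 -0.07956252  0.093     ] [-0.03229327 -0.01678351] 0.03639424663854691 ang -27.461874314798774
line in [ 0.61611468 -0.05185267  0.093     ] [-0.00168805 -0.00010866] 0.0016915439658348266 ang -3.6829465289280985
flagc [ 0.60068987 -0.10256316  0.068     ] [-0.04945913  0.0228566 ] 0.05448513132645144 ang 24.803130244716893
[[-0.     0.237 -0.972]
 [ 0.002 -0.972 -0.237]
 [-1.    -0.002 -0.   ]]
[ 0.62859839 -0.39649791  0.09588795]
[ 0.45962387 -0.42081787  0.09613517]
```

Localised to within about 1 mm:
- Controller yaw is 98.8°.
- Hinge is at (0.597, 0.073).
- Knob is at about -27.5° and the mark at about +24.8°.

Next I go to a spot in front of the tab with the fingers shut.

```bash
for i in 1 2 3; do python3 -m crank '[[0,0,-0.0187,-0.0382,0],[0,0,-0.0187,-0.0382,0],[0,0,-0.0187,-0.0382,0],[0,0,-0.0187,-0.0382,0],[0,0,-0.0187,-0.0382,0]]' 20; done
for i in 1 2; do python3 -m crank '[[0,0,0,0,0.138],[0,0,0,0,0.138],[0,0,0,0,0.138],[0,0,0,0,0.138],[0,0,0,0,0.138]]'; done
python3 -m crank '[[0,0,0,0,0.138],[0,0,0,0,0.138],[0,0,0,0,0]]'; python3 -c "
from h import *
s=manip.sense();print(s['q'].round(3),s['force'])
print(R.from_quat(s['tool_rot']).as_matrix().round(3))
shot('scene','s1')"
```

```text
t: 0.65
tcp_pos: [0.3123, -0.4699, 0.2311]
tool_rot: [-0.702, -0.084, 0.702, -0.084]
force: [0.5, -0.6, -0.7]
finger_gap: 0.142
t: 1.15
tcp_pos: [0.4758, -0.3338, 0.2311]
tool_rot: [-0.702, -0.084, 0.702, -0.084]
force: [0.5, -1.1, -0.2]
finger_gap: -0.002
t: 1.65
tcp_pos: [0.6392, -0.1977, 0.2309]
tool_rot: [-0.702, -0.084, 0.702, -0.084]
force: [-0.6, 0.2, -0.8]
finger_gap: -0.002
t: 2.15
tcp_pos: [0.638, -0.1989, 0.2308]
tool_rot: [-0.688, 0.16, 0.689, 0.16]
force: [-0.8, -0.2, 0.8]
finger_gap: 0.005
t: 2.65
tcp_pos: [0.638, -0.199, 0.2308]
tool_rot: [-0.594, 0.384, 0.594, 0.384]
force: [-0.0, -0.1, -0.3]
finger_gap: 0.002
t: 2.95
tcp_pos: [0.638, -0.199, 0.2308]
tool_rot: [-0.537, 0.46, 0.537, 0.46]
force: [0.5, -0.5, -1.3]
finger_gap: -0.001
[-0.469  0.588  1.315 -0.     1.239  2.519] [ 0.47440275 -0.54473934 -1.28689115]
[[-0.001 -0.988 -0.153]
 [ 0.    -0.153  0.988]
 [-1.     0.001  0.001]]
```

View pics/s1.png

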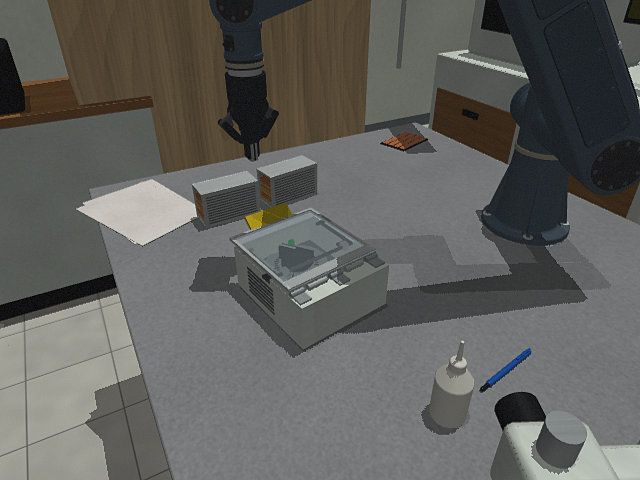

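```bash
python3 -m crank '[[0,0.045,0,0,0],[0,0.045,0,0,0],[0,0.046,0,0,0],[0,0,0,0.008,0],[0,0,0,0.006,0]]'
python3 -m crank '[[0,0,0,0.003,0],[0,0,0,0.003,0]]';python3 -m crank '[[0,0,0,0.003,0],[0,0,0,0.002,0]]'; python3 -c "
from h import *
shot('scene','s2');shot('wrist','w2');s=cv2.imread('pics/s2.png')[100:360,180:420];cv2.imwrite('pics/s2c.png',cv2.resize(s,None,fx=2.3,fy=2.3))"
```

```text
t: 3.5
tcp_pos: [0.6356, -0.1845, 0.0948]
tool_rot: [-0.536, 0.46, 0.538, 0.46]
force: [-0.1, -0.2, 1.5]
finger_gap: -0.003
t: 3.7
tcp_pos: [0.6373, -0.1797, 0.0989]
tool_rot: [0.539, -0.459, -0.535, -0.46]
force: [0.1, 0.7, -0.1]
finger_gap: 0.0
t: 3.9
tcp_pos: [0.6352, -0.1744, 0.0972]
tool_rot: [0.538, -0.46, -0.536, -0.46]
force: [-0.2, 1.3, -0.1]
finger_gap: -0.001
```

View pics/s2c.png

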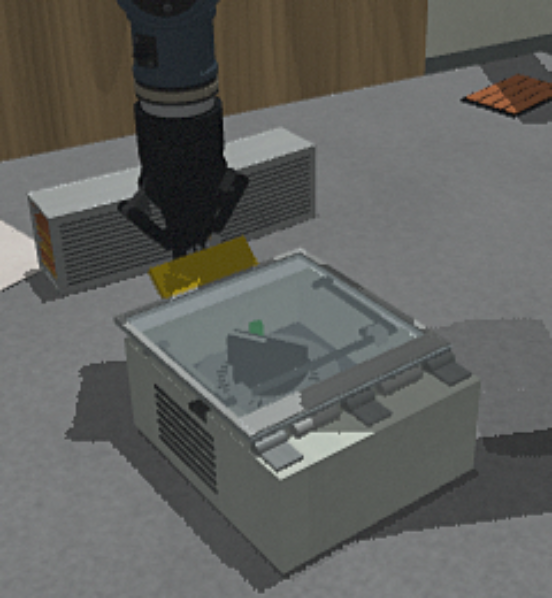

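View pics/w2.png

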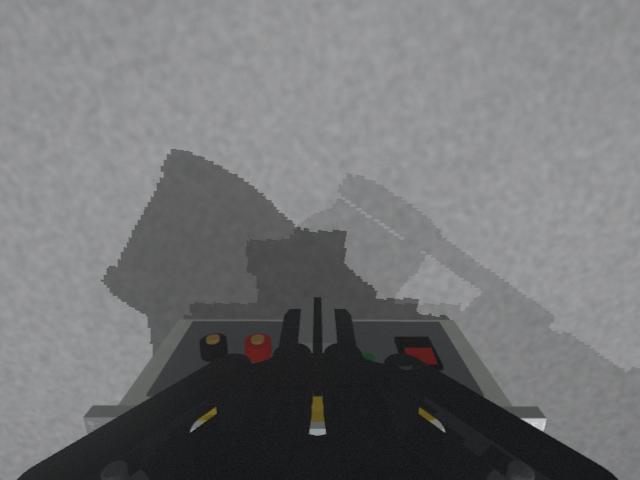

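The fingers are low in front of the tab and nearly touching. I keep closing in 2 mm at a time.

```bash
for i in 1 2 3; do python3 -m crank '[[0,0,0,0.002,0],[0,0,0,0,0]]'|egrep 'tcp|force'; done
```

```text
tcp_pos: [0.6343, -0.1727, 0.0955]
force: [0.2, -0.2, -0.4]
tcp_pos: [0.6344, -0.1725, 0.0957]
force: [-0.7, -4.6, 0.5]
tcp_pos: [0.6344, -0.1723, 0.096]
force: [-0.4, -9.1, 1.2]
```

Contact: 9 N horizontal at s≈0.249. I now rise along the arc.

```bash
python3 -m crank '[[0,-0.006,0,0.001,0],[0,-0.008,0,0.001,0],[0,-0.008,0,0.001,0]]'|egrep 'tcp|force'; python3 -m crank '[[0,-0.010,0,0.002,0],[0,-0.010,0,0.002,0],[0,0,0,0,0]]'|egrep 'tcp|force'; python3 -c "
from h import *
shot('scene','s3');s=cv2.imread('pics/s3.png')[100:360,180:420];cv2.imwrite('pics/s3c.png',cv2.resize(s,None,fx=2.3,fy=2.3))"
```

```text
tcp_pos: [0.6339, -0.1691, 0.1178]
force: [-0.1, -7.2, -0.7]
tcp_pos: [0.6333, -0.164, 0.1389]
force: [1.3, -7.9, -0.7]
```

View pics/s3c.png

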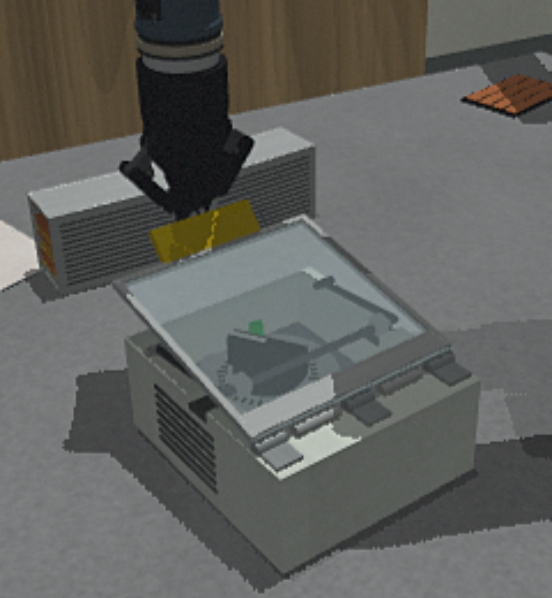

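```bash
python3 -m crank '[[0,-0.010,0,0.004,0],[0,-0.010,0,0.004,0],[0,-0.010,0,0.004,0],[0,-0.010,0,0.005,0],[0,-0.009,0,0.005,0]]'|egrep 'tcp|force'; python3 -m crank '[[0,-0.007,0,0.005,0],[0,-0.007,0,0.005,0],[0,-0.006,0,0.005,0],[0,-0.006,0,0.006,0],[0,-0.006,0,0.006,0]]'|egrep 'tcp|force'; python3 -c "
from h import *
shot('scene','s4');s=cv2.imread('pics/s4.png')[60:320,180:420];cv2.imwrite('pics/s4c.png',cv2.resize(s,None,fx=2.3,fy=2.3))"
```

```text
tcp_pos: [0.6302, -0.1436, 0.1877]
force: [0.4, -10.0, 3.3]
tcp_pos: [0.6268, -0.1205, 0.2219]
force: [-2.4, -18.0, 12.0]
```

View pics/s4c.png

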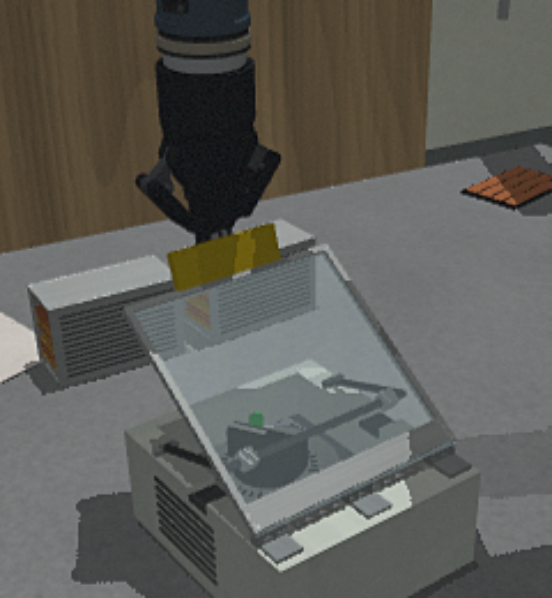

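Guard is about 35° up, but friction is growing (18 N), so I rise a bit faster relative to the push.

```bash
python3 -m crank '[[0,-0.009,0,0.003,0],[0,-0.008,0,0.005,0]]'|egrep 'tcp|force'; python3 -m crank '[[0,-0.007,0,0.006,0],[0,-0.007,0,0.007,0],[0,-0.006,0,0.007,0]]'|egrep 'tcp|force';python3 -m crank '[[0,-0.004,0,0.007,0],[0,-0.003,0,0.007,0],[0,-0.003,0,0.007,0]]'|egrep 'tcp|force'; python3 -c "
from h import *
shot('scene','s5');s=cv2.imread('pics/s5.png')[60:320,180:420];cv2.imwrite('pics/s5c.png',cv2.resize(s,None,fx=2.3,fy=2.3))"
```

```text
tcp_pos: [0.6247, -0.1077, 0.2366]
force: [1.1, -3.2, 1.8]
tcp_pos: [0.6214, -0.0861, 0.2565]
force: [1.3, -5.8, 4.1]
tcp_pos: [0.6178, -0.0656, 0.2663]
force: [-0.9, -8.6, 9.6]
```

View pics/s5c.png

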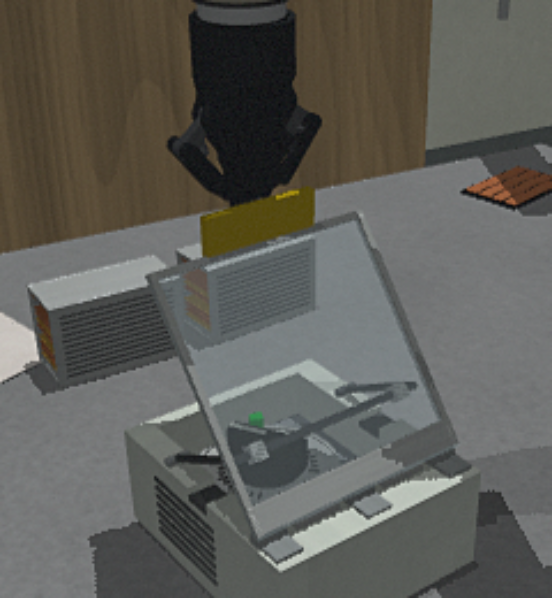

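```bash
python3 -m crank '[[0,-0.001,0,0.006,0],[0,-0.001,0,0.006,0],[0,-0.002,0,0.006,0]]'|egrep 'tcp|force'; python3 -m crank '[[0,-0.002,0,0.006,0],[0,-0.002,0,0.006,0],[0,-0.002,0,0.006,0]]'|egrep 'tcp|force'; python3 -c "
from h import *
shot('scene','s6');s=cv2.imread('pics/s6.png')[60:320,180:420];cv2.imwrite('pics/s6c.png',cv2.resize(s,None,fx=2.3,fy=2.3))"
```

```text
tcp_pos: [0.6148, -0.0469, 0.27]
force: [0.6, -1.8, 2.2]
tcp_pos: [0.6112, -0.028, 0.2747]
force: [0.3, -1.5, 1.7]
```

View pics/s6c.png

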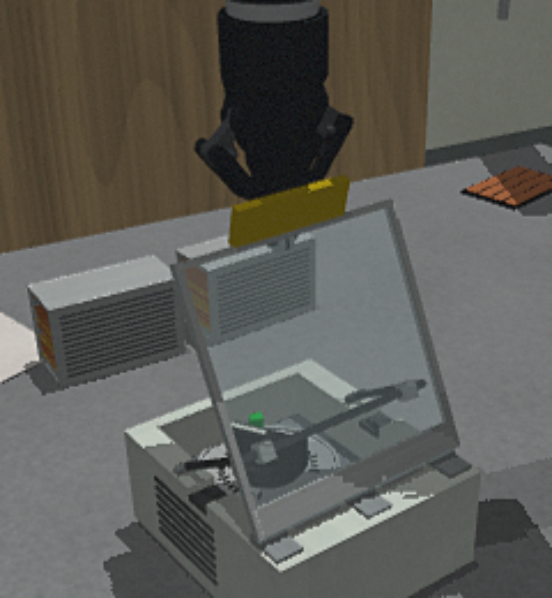

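```bash
python3 -m crank '[[0,-0.002,0,0.006,0],[0,-0.002,0,0.006,0],[0,-0.002,0,0.006,0],[0,-0.001,0,0.006,0],[0,-0.001,0,0.006,0]]'|egrep 'tcp|force'; python3 -m crank '[[0,-0.001,0,0.006,0],[0,-0.001,0,0.006,0],[0,-0.001,0,0.006,0],[0,-0.001,0,0.006,0],[0,-0.001,0,0.006,0]]'|egrep 'tcp|force'; python3 -m crank '[[0,0,0,0.004,0],[0,0,0,0.004,0],[0,0,0,0.004,0]]'|egrep 'tcp|force'; python3 -c "
from h import *
shot('scene','s7');s=cv2.imread('pics/s7.png')[60:320,180:420];cv2.imwrite('pics/s7c.png',cv2.resize(s,None,fx=2.3,fy=2.3))"
```

```text
tcp_pos: [0.6073, 0.0011, 0.2834]
force: [0.7, -2.5, 0.7]
tcp_pos: [0.6026, 0.0307, 0.2883]
force: [-0.3, -0.8, 0.2]
tcp_pos: [0.6003, 0.038, 0.2882]
force: [1.2, -1.0, -0.3]
```

View pics/s7c.png

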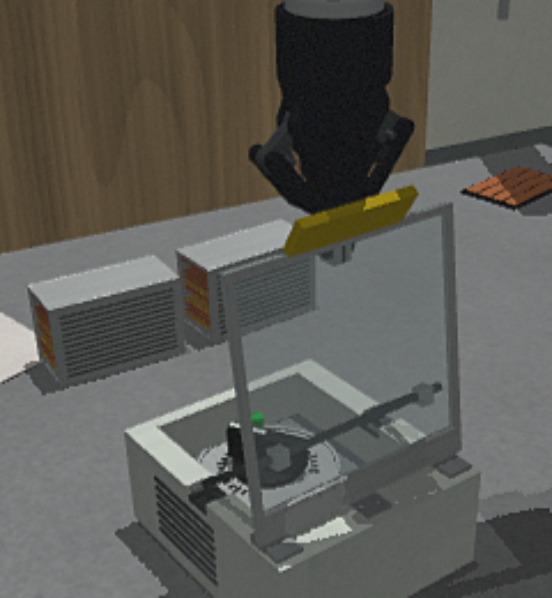

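```bash
python3 -m crank '[[0,0,0,0.004,0],[0,0,0,0.004,0],[0,0,0,0.003,0]]'|egrep 'tcp|force'; python3 -m crank '[[0,0,0,0.003,0],[0,0,0,0.003,0],[0,0,0,0.001,0],[0,0,0,0,0]]'|egrep 'tcp|force';  python3 -c "
from h import *
shot('scene','s8');s=cv2.imread('pics/s8.png')[60:320,180:420];cv2.imwrite('pics/s8c.png',cv2.resize(s,None,fx=2.3,fy=2.3))"
```

```text
tcp_pos: [0.598, 0.0448, 0.2883]
force: [0.7, -0.5, 0.1]
tcp_pos: [0.5965, 0.0491, 0.2884]
force: [-0.0, -0.3, -0.8]
```

View pics/s8c.png

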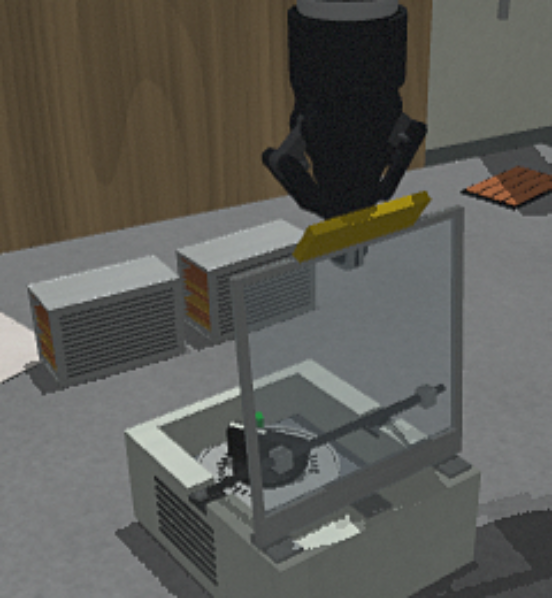

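```bash
python3 -m crank '[[0,0,0,0.003,0],[0,0,0,0.003,0],[0,0,0,0,0]]'|egrep 'tcp|force'; python3 -m crank '[[0,0,0,0.002,0],[0,0,0,0.002,0],[0,0,0,0,0]]'|egrep 'tcp|force';  python3 -c "
from h import *
shot('scene','s9');s=cv2.imread('pics/s9.png')[60:320,180:420];cv2.imwrite('pics/s9c.png',cv2.resize(s,None,fx=2.3,fy=2.3))
shot('top','t9');s=cv2.imread('pics/t9.png')[110:290,230:430];cv2.imwrite('pics/t9c.png',cv2.resize(s,None,fx=3.3,fy=3.3))"
```

```text
tcp_pos: [0.5951, 0.053, 0.2884]
force: [-0.1, -0.2, -0.6]
tcp_pos: [0.5943, 0.0554, 0.2884]
force: [-0.6, -0.4, -0.1]
```

View pics/s9c.png

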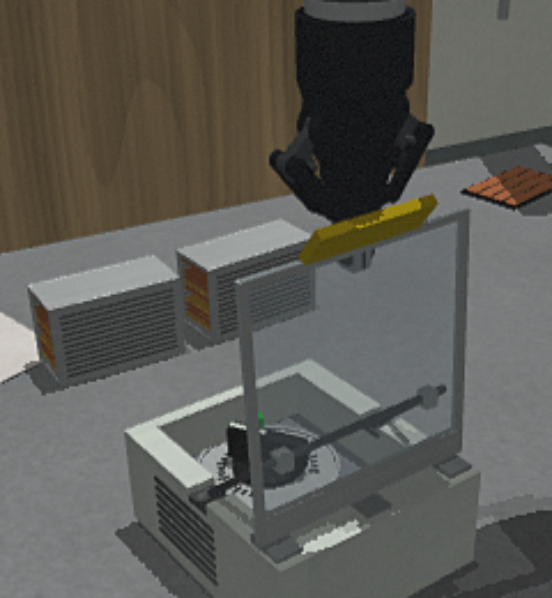

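View pics/t9c.png

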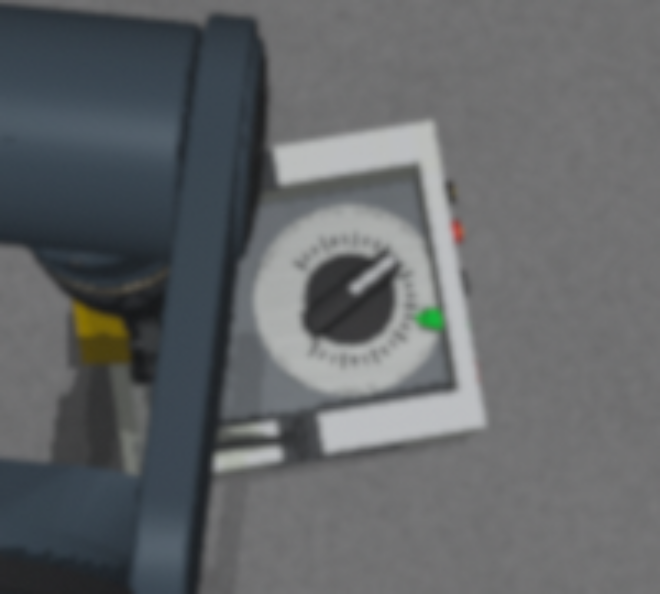

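Guard angle is about 1.53. I nudge it a little further, short of the stop, then back off slowly onto the stay.

```bash
python3 -m crank '[[0,0,0,0.002,0],[0,0,0,0.002,0],[0,0,0,0,0],[0,0,0,0,0]]'|egrep 'tcp|force'; python3 -m crank '[[0,0,0,-0.003,0],[0,0,0,-0.003,0],[0,0,0,-0.003,0],[0,0,0,-0.003,0],[0,0,0,-0.003,0]]'|egrep 'tcp|force';python3 -m crank '[[0,0,0,-0.003,0],[0,0,0,-0.003,0],[0,0,0,-0.003,0],[0,0,0,-0.003,0],[0,0,0,0,0]]'|egrep 'tcp|force';  python3 -c "
from h import *
shot('scene','s10');s=cv2.imread('pics/s10.png')[60:320,180:420];cv2.imwrite('pics/s10c.png',cv2.resize(s,None,fx=2.3,fy=2.3))
"
```

```text
tcp_pos: [0.5934, 0.0577, 0.2884]
force: [0.6, -0.8, -0.0]
tcp_pos: [0.5962, 0.0425, 0.2881]
force: [-0.2, -0.7, 0.3]
tcp_pos: [0.5985, 0.0306, 0.2879]
force: [0.1, -1.3, -0.7]
```

View pics/s10c.png

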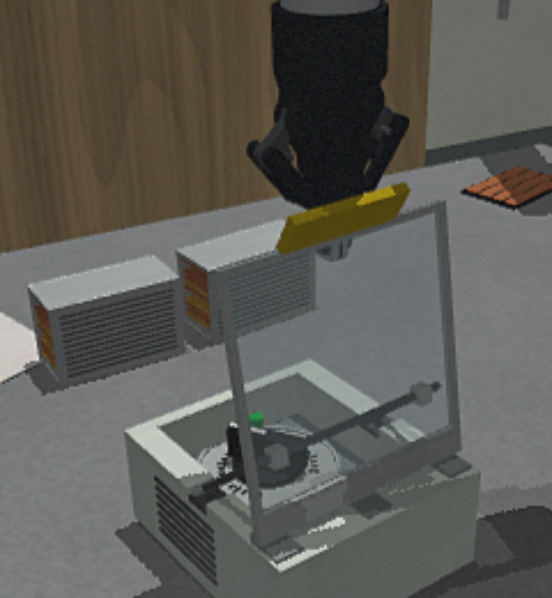

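```bash
python3 -m crank '[[0,0,0,-0.003,0],[0,0,0,-0.003,0],[0,0,0,-0.003,0],[0,0,0,-0.003,0],[0,0,0,-0.003,0]]'|egrep 'tcp|force';  python3 -c "
from h import *
shot('scene','s11');s=cv2.imread('pics/s11.png')[60:320,180:420];cv2.imwrite('pics/s11c.png',cv2.resize(s,None,fx=2.3,fy=2.3))
shot('wrist','w11')
"
```

```text
tcp_pos: [0.6011, 0.0161, 0.2877]
force: [-0.7, 0.3, -0.5]
```

View pics/s11c.png

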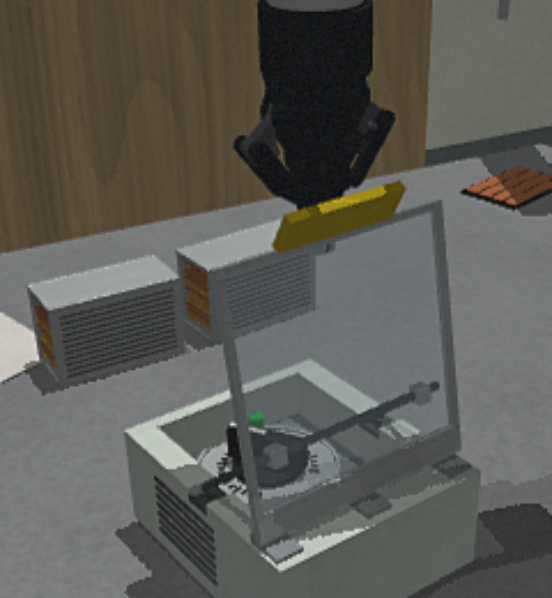

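View pics/w11.png

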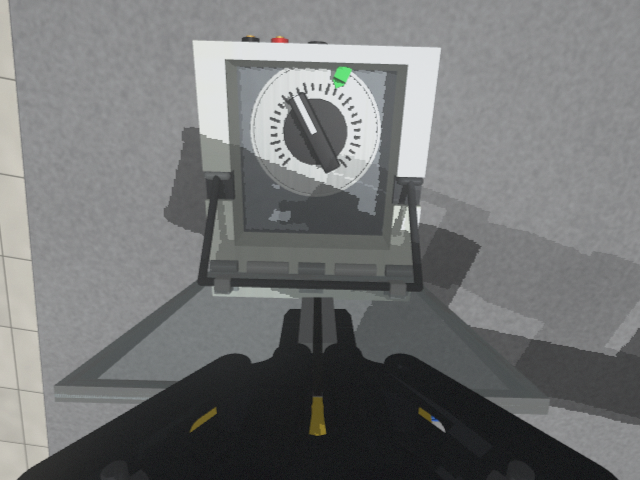

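The wrist view shows both feet down in the notches, at (218,185) and (410,185). The guard stays put with the finger clear of it. Next I measure the knob and plan the push.

```bash
cat > ang.py <<'E'
from h import *
import sys
C=np.load('ctl.npz');Rm,t=C['R'],C['t']
def an(d,u,v,z):
    p=plane(d,u,v,z); l=Rm.T@(p[:2]-t)-[-.045,0]; return p.round(4),l.round(4),round(np.hypot(*l),4),round(np.degrees(np.arctan2(l[1],-l[0])),1)
E
python3 - <<'E'
from ang import *
d=load('w11');im=d['img']
cv2.imwrite('pics/w11c.png',cv2.resize(im[40:210,200:440],None,fx=3.3,fy=3.3,interpolation=cv2.INTER_CUBIC))
for nm,u,v,z in [('ptr',293.5,96,.093),('in',313,134,.093),('tip',338,86,.06)]: print(nm,*an(d,u,v,z))
g=cv2.inRange(cv2.cvtColor(im,cv2.COLOR_BGR2HSV),(45,100,60),(75,255,255)); ys,xs=np.where(g); print(xs.mean(),ys.mean(),ys.max(),xs[ys==ys.max()])
u,v=xs[ys>=ys.max()-1].mean(),ys.max(); print(an(d,u,v,.06)); print(manip.sense()['t'], manip.sense()['q'].round(3))
w=lambda x,y:Rm@[x,y]+t
print('knob',w(-.045,0))
E
```

```text
ptr [ 0.6404 -0.0779  0.093 ] [-0.0311 -0.0201] 0.037 -32.9
in [ 0.6184 -0.0501  0.093 ] [-0.0003 -0.0027] 0.0027 -83.5
tip [ 0.6033 -0.0949  0.06  ] [-0.0423  0.0191] 0.0464 24.3
341.15677966101697 75.4957627118644 87 [335 336 337]
(array([ 0.6044, -0.0939,  0.06  ]), array([-0.0414,  0.0178]), np.float64(0.0451), np.float64(23.3))
12.65 [-0.17   0.436  1.429  0.022  1.277  2.786]
knob [ 0.6157503  -0.05020084]
```

View pics/w11c.png

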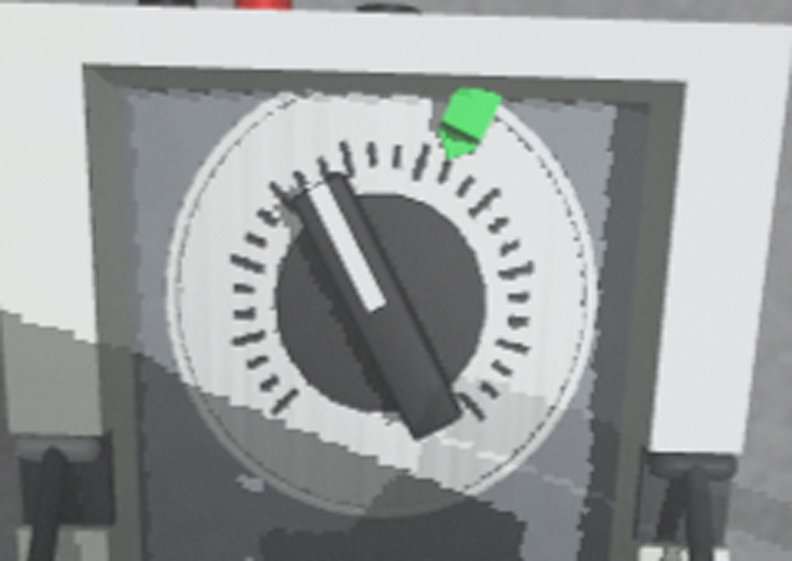

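Pointer is at about -29° and the mark at about +24°. The bar has to turn about 53° clockwise, and gripping it would hit the q6 limit. So I'll push the pointer end's side with the shut fingers, along controller +y at f≈33 mm. First I back away and descend beside the bar.

```bash
python3 -m crank '[[0,0,0,-0.021,0],[0,0,-0.014,-0.020,0],[0,0,-0.014,-0.020,0],[0,0,-0.014,-0.020,0],[0,0,-0.014,-0.020,0]]'|egrep 'tcp|force'; python3 -m crank '[[0,0.035,0,0,0],[0,0.035,0,0,0],[0,0.035,0,0,0],[0,0.035,0,0,0],[0,0,0,0,0]]'|egrep 'tcp|force';  python3 - <<'E'
from ang import *
shot('scene','s12');s=cv2.imread('pics/s12.png')[60:320,180:420];cv2.imwrite('pics/s12c.png',cv2.resize(s,None,fx=2.3,fy=2.3))
shot('wrist','w12'); s=manip.sense(); l=Rm.T@(s['tcp_pos'][:2]-t)-[-.045,0]; print('f,l',-l[0],l[1],s['q'].round(2),s['tcp_pos'])
E
```

```text
tcp_pos: [0.6749, -0.0735, 0.2859]
force: [-0.7, -0.1, 0.1]
tcp_pos: [0.6705, -0.0689, 0.1403]
force: [-0.9, 0.8, -0.4]
f,l 0.02854245644140932 -0.05524041803222967 [-0.28  0.69  1.36  0.02  1.09  2.67] [ 0.67469214 -0.07000069  0.14591076]
```

View pics/s12c.png

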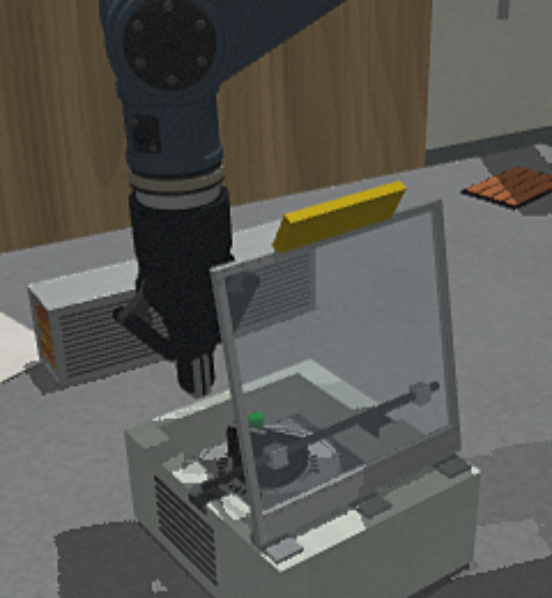

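View pics/w12.png

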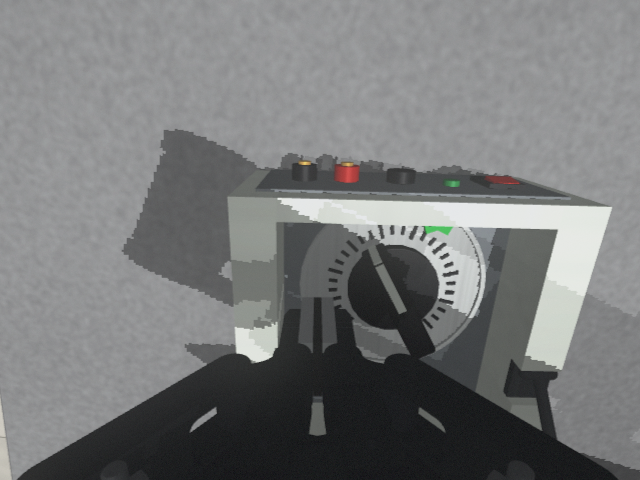

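```bash
cat > fl.py <<'E'
from ang import *
s=manip.sense(); l=Rm.T@(s['tcp_pos'][:2]-t)-[-.045,0]; print('f,l',(-l[0]).round(4),l[1].round(4),'z',s['tcp_pos'][2].round(4),'F',(Rm.T@s['force'][:2]).round(1),s['force'][2].round(1),'t',s['t'])
E
python3 -m crank '[[0,0,0,0,0],[0,0,0,0,0],[0,0,0,0,0]]'>/dev/null; python3 fl.py; python3 -m crank '[[0,0.02,0.003,-0.003,0],[0,0.01,0,0,0],[0,0,0,0,0],[0,0,0,0,0]]' >/dev/null; python3 fl.py
```

```text
f,l 0.029 -0.0562 z 0.1481 F [-0.2 -0.2] -0.1 t 14.05
f,l 0.031 -0.0526 z 0.1161 F [ 0.4 -0.7] -0.9 t 14.45
```

```bash
python3 -m crank '[[0,0.012,0,0,0],[0,0.012,0,0,0],[0,0.010,0,0,0],[0,0,0,0,0]]' >/dev/null; python3 fl.py;  python3 -m crank '[[0,0.007,0,0,0],[0,0,0,0,0],[0,0,0,0,0]]' >/dev/null; python3 fl.py
python3 - <<'E'
from h import *
shot('wrist','w13');shot('top','t13');s=cv2.imread('pics/t13.png')[110:290,230:430];cv2.imwrite('pics/t13c.png',cv2.resize(s,None,fx=3.3,fy=3.3))
E
```

```text
f,l 0.0296 -0.051 z 0.0794 F [-0.1 -0.3] 0.1 t 14.85
f,l 0.0303 -0.0527 z 0.0749 F [ 0.9 -0.3] 0.3 t 15.15
```

View pics/w13.png

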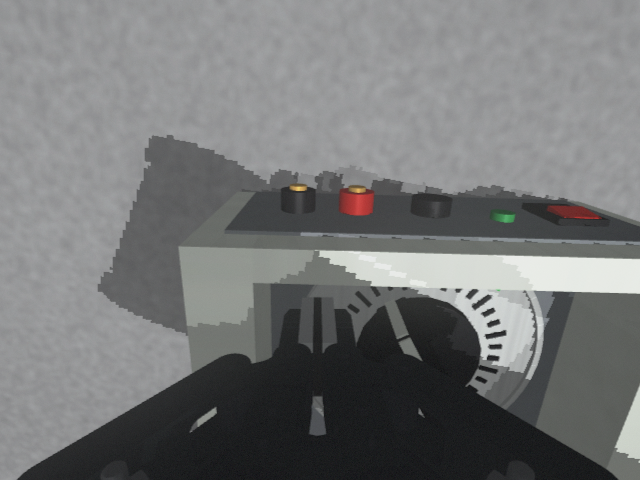

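View pics/t13c.png

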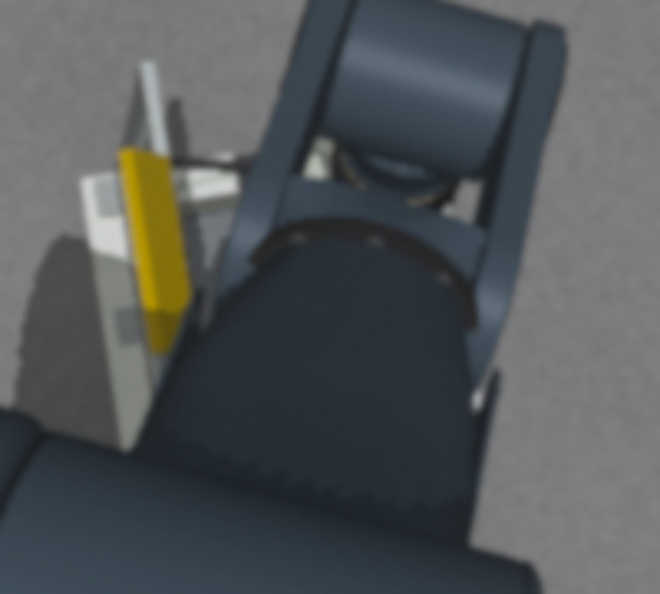

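Run:
```python
from h import *
shot('scene','s13');s=cv2.imread('pics/s13.png')[0:330,150:500];cv2.imwrite('pics/s13c.png',cv2.resize(s,None,fx=1.8,fy=1.8))
```

```text
(no output)
```

View pics/s13c.png

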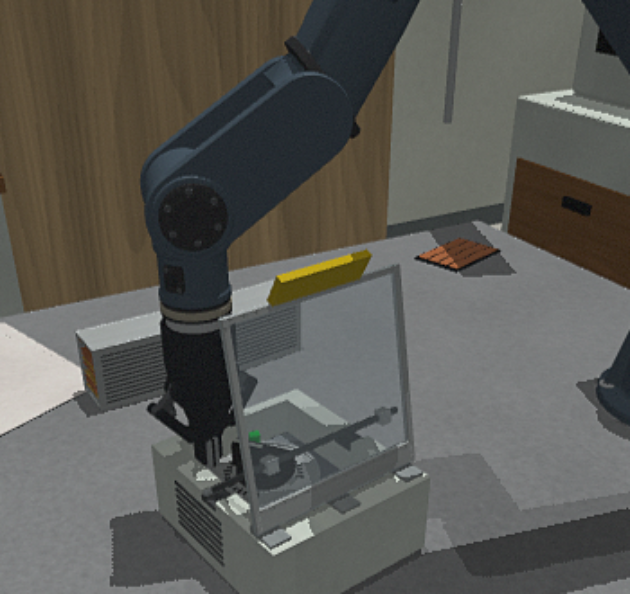

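The arm is clear of the guard. Now I push the bar.

```bash
python3 -m crank '[[0,0,0.005,0,0],[0,0,0.005,0,0],[0,0,0.004,0,0],[0,0,0,0,0]]' >/dev/null; python3 fl.py;  python3 -m crank '[[0,0,0.004,0,0],[0,0,0.004,0,0],[0,0,0,0,0]]' >/dev/null; python3 fl.py; python3 -m crank '[[0,0,0.004,0,0],[0,0,0.003,0,0],[0,0,0,0,0]]' >/dev/null; python3 fl.py
python3 - <<'E'
from h import *
shot('wrist','w14')
E
```

```text
f,l 0.031 -0.0387 z 0.0751 F [-0.9 -1.5] -0.7 t 15.7
f,l 0.0326 -0.0324 z 0.0757 F [-3.3 -3. ] -0.3 t 16.0
f,l 0.0314 -0.0237 z 0.0752 F [-1.6 -1.7] 0.7 t 16.3
```

View pics/w14.png

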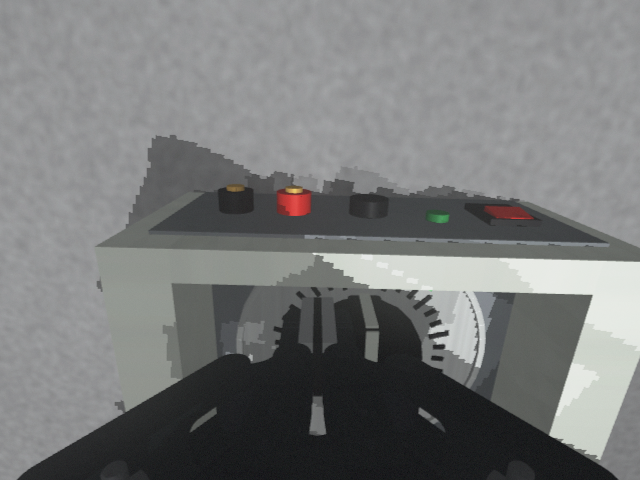

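```bash
python3 -m crank '[[0,0,0.003,0,0],[0,0,0.003,0,0],[0,0,0,0,0]]' >/dev/null; python3 fl.py
python3 - <<'E'
from h import *
shot('wrist','w15');shot('scene','s15');s=cv2.imread('pics/s15.png')[150:330,200:380];cv2.imwrite('pics/s15c.png',cv2.resize(s,None,fx=3.3,fy=3.3))
E
```

```text
f,l 0.0318 -0.0177 z 0.0749 F [-3.4 -3.4] 0.6 t 16.65
```

View pics/w15.png

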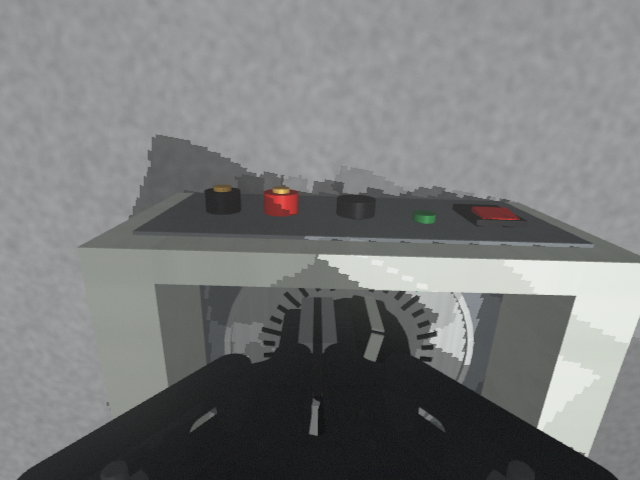

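View pics/s15c.png

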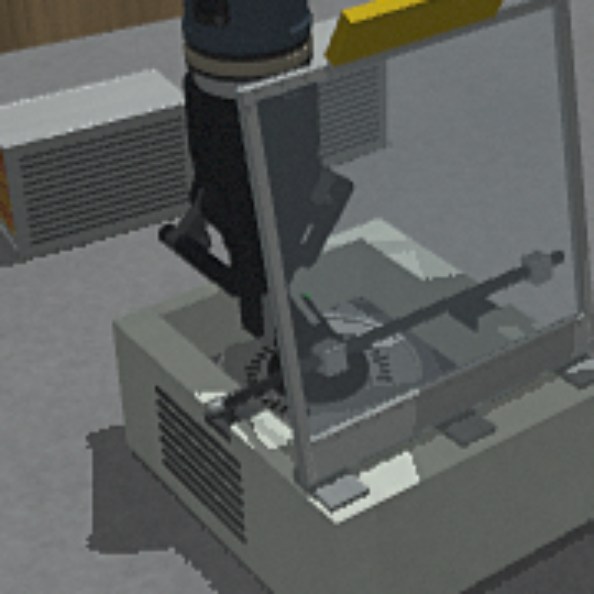

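Run:
```python
from ang import *
d=load('w15')
for u,v in [(380.5,331),(368.5,361)]: print(an(d,u,v,.093))
a,b=[an(d,u,v,.093)[1] for u,v in [(380.5,331),(368.5,361)]]
v=a-b; print(np.degrees(np.arctan2(v[1],-v[0])))
cv2.imwrite('pics/w15c.png',cv2.resize(d['img'][270:380,230:480],None,fx=3.2,fy=3.2,interpolation=cv2.INTER_CUBIC))
```

```text
(array([ 0.6142, -0.0872,  0.093 ]), array([-0.0364,  0.0072]), np.float64(0.0371), np.float64(11.2))
(array([ 0.6156, -0.0726,  0.093 ]), array([-0.0222,  0.0036]), np.float64(0.0224), np.float64(9.2))
14.225963898751795
```

View pics/w15c.png

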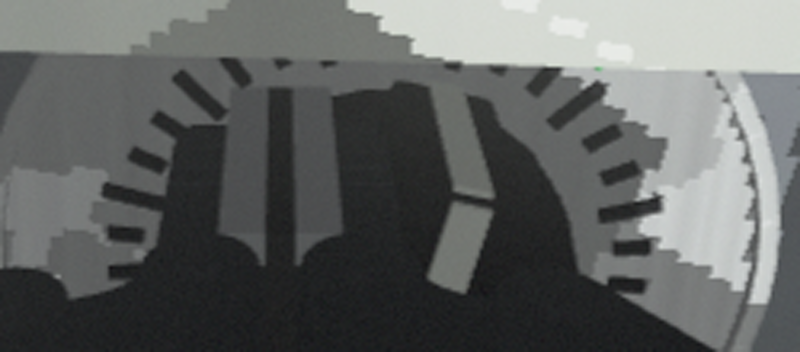

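The outer end of the pointer is now at about 11–14°, so I continue about 5 mm.

```bash
python3 -m crank '[[0,0,0.003,0,0],[0,0,0.002,0,0],[0,0,0,0,0],[0,0,0,0,0]]' >/dev/null; python3 fl.py
python3 - <<'E'
from h import *
d=shot('wrist','w16')
cv2.imwrite('pics/w16c.png',cv2.resize(d['image'][270:380,230:480],None,fx=3,fy=3,interpolation=cv2.INTER_CUBIC))
E
```

```text
f,l 0.0312 -0.012 z 0.0746 F [-2.7 -2.1] 1.7 t 17.15
```

View pics/w16c.png

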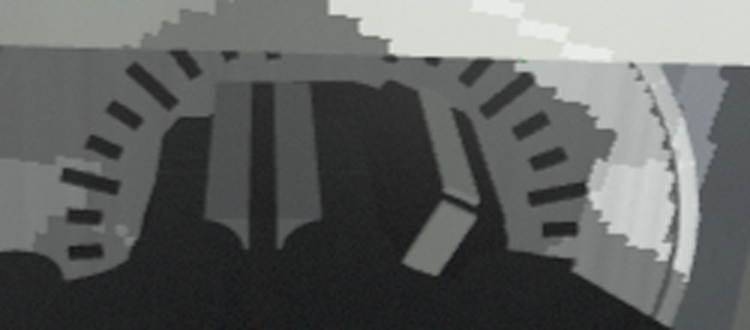

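Run:
```python
from ang import *
d=load('w16')
P=[(230+460/3,270+200/3),(230+421/3,270+270/3)]
a,b=[an(d,u,v,.093) for u,v in P]; print(a,b)
v=a[1]-b[1]; print(np.degrees(np.arctan2(v[1],-v[0])))
```

```text
(array([ 0.6069, -0.0854,  0.093 ]), array([-0.0334,  0.0141]), np.float64(0.0363), np.float64(22.9)) (array([ 0.6094, -0.0737,  0.093 ]), array([-0.0223,  0.0099]), np.float64(0.0244), np.float64(23.9))
20.725558865560537
```

Now about 22°. I back off, rise, and check from above in one view.

```bash
python3 -m crank '[[0,0,-0.005,0,0],[0,0,-0.008,0,0],[0,0,-0.008,0,0],[0,-0.02,0,0,0],[0,-0.03,0,0,0]]' |egrep force; python3 -m crank '[[0,-0.04,0,0,0],[0,-0.04,0,0,0],[0,-0.04,0,0,0],[0,-0.02,0,0,0],[0,0,0,0,0]]' |egrep force; python3 -m crank '[[0,0,0,-0.0,0],[0,0,0,0,0]]' |egrep force; python3 fl.py
python3 - <<'E'
from h import *
d=shot('wrist','w17')
E
```

```text
force: [1.3, -0.8, -0.2]
force: [0.2, 0.6, 0.5]
force: [-0.5, 0.4, 0.8]
f,l 0.0338 -0.0315 z 0.2626 F [0.4 0.5] 0.8 t 18.4
```

View pics/w17.png

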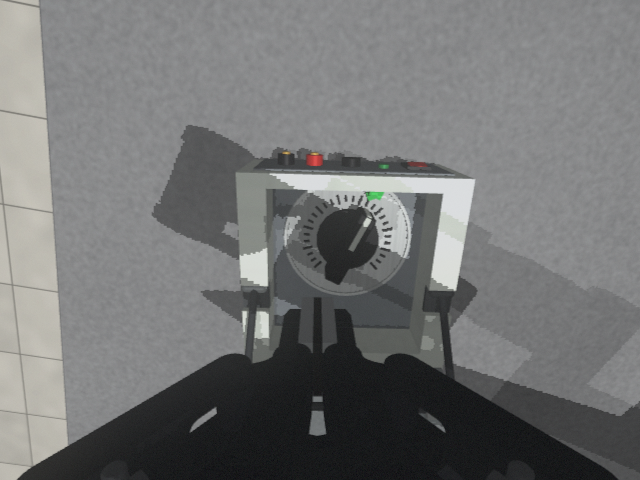

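Run:
```python
from ang import *
d=load('w17')
cv2.imwrite('pics/w17c.png',cv2.resize(d['img'][170:300,270:430],None,fx=4.6,fy=4.6,interpolation=cv2.INTER_CUBIC))
```

```text
(no output)
```

View pics/w17c.png

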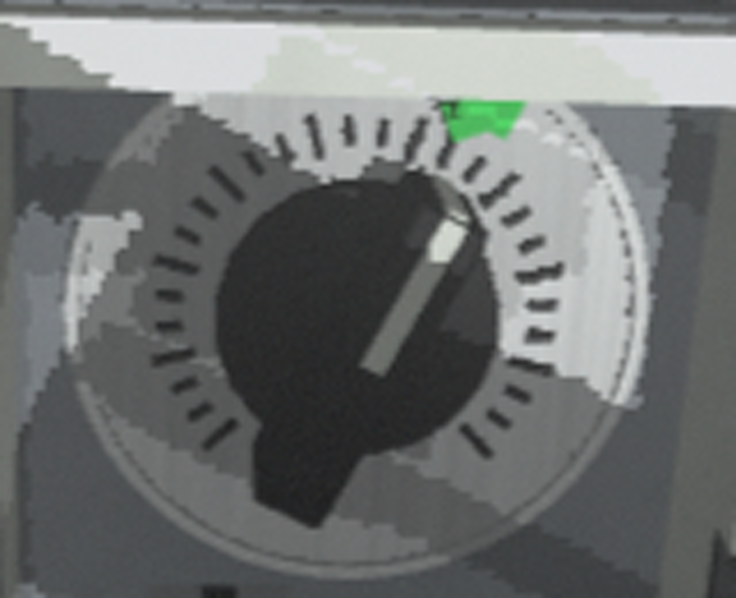

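Run:
```python
from ang import *
d=load('w17'); q=lambda x,y:(270+x/4.6,170+y/4.6)
a,b=[an(d,*q(x,y),.093) for x,y in [(456,218),(374,370)]]; print(a,b); v=a[1]-b[1]; print('line',np.degrees(np.arctan2(v[1],-v[0])))
print('skirt c',an(d,*q(357,316),.064)); print('green bottom',an(d,*q(452,138),.06),an(d,*q(510,138),.06),an(d,*q(470,140),.06))
s=shot('top','t17')
cv2.imwrite('pics/t17c.png',cv2.resize(s['image'][130:270,250:410],None,fx=4.2,fy=4.2,interpolation=cv2.INTER_CUBIC))
```

```text
(array([ 0.6069, -0.0847,  0.093 ]), array([-0.0328,  0.014 ]), np.float64(0.0356), np.float64(23.1)) (array([ 0.6158, -0.0513,  0.093 ]), array([-0.0011,  0.0001]), np.float64(0.0011), np.float64(4.1))
line 23.676768769901564
skirt c (array([ 0.6173, -0.0524,  0.064 ]), array([-0.0025, -0.0012]), np.float64(0.0027), np.float64(-25.8))
green bottom (array([ 0.6053, -0.0933,  0.06  ]), array([-0.041 ,  0.0169]), np.float64(0.0444), np.float64(22.3)) (array([ 0.5934, -0.0955,  0.06  ]), array([-0.0414,  0.029 ]), np.float64(0.0505), np.float64(35.0)) (array([ 0.6015, -0.0936,  0.06  ]), array([-0.0407,  0.0207]), np.float64(0.0456), np.float64(26.9))
```

View pics/t17c.png

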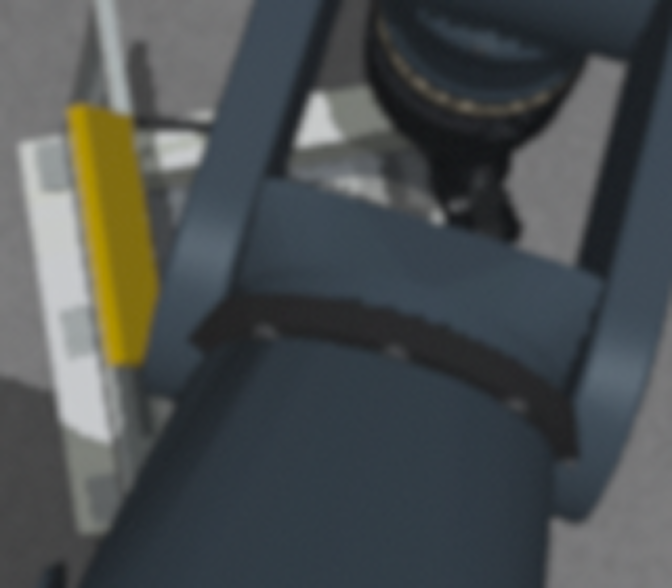

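Pointer is at about 23.5° and the mark at about 24°. I retreat for a final unobstructed top view.

```bash
for i in 1 2; do python3 -m crank '[[0,-0.003,0,-0.035,0],[0,-0.003,0,-0.035,0],[0,-0.003,0,-0.035,0],[0,-0.003,0,-0.035,0],[0,0,0,-0.02,0]]' |egrep 'force|tcp'; done; python3 -m crank '[[0,0,0,0,0],[0,0,0,0,0]]'
python3 - <<'E'
from h import *
s=shot('top','t18')
cv2.imwrite('pics/t18c.png',cv2.resize(s['image'][130:270,250:410],None,fx=4.2,fy=4.2,interpolation=cv2.INTER_CUBIC))
shot('scene','s18');shot('wrist','w18')
E
```

```text
tcp_pos: [0.6818, -0.2399, 0.2723]
force: [-1.5, -0.0, -0.8]
tcp_pos: [0.7103, -0.3971, 0.281]
force: [-0.0, -0.2, 0.4]
t: 19.7
tcp_pos: [0.7101, -0.3937, 0.2807]
tool_rot: [-0.538, 0.446, 0.548, 0.459]
force: [0.4, -0.3, -0.9]
finger_gap: 0.0
```

View pics/t18c.png

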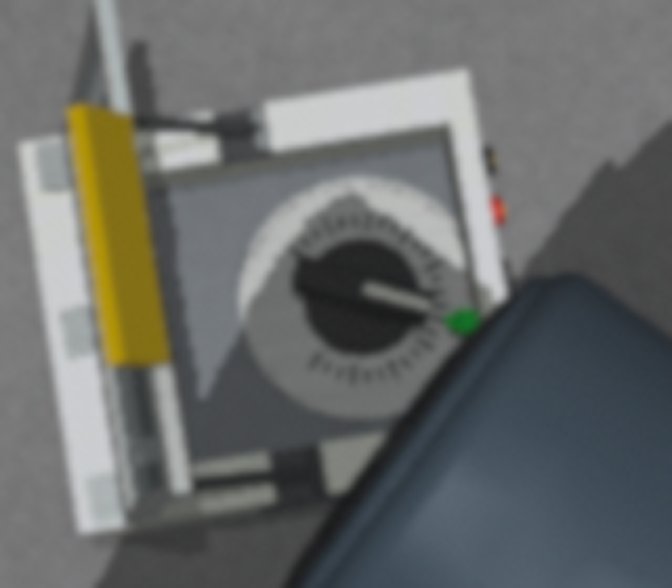

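View pics/s18.png

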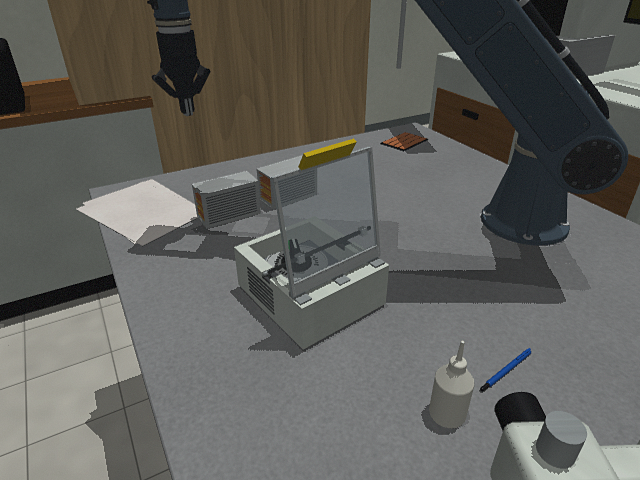

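View pics/w18.png

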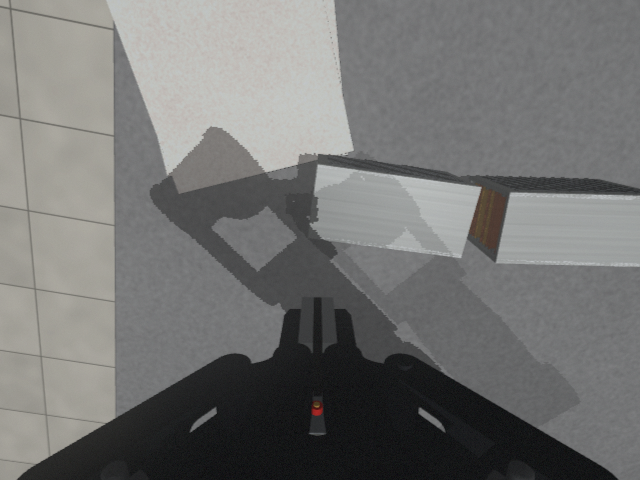

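Run:
```python
from ang import *
d=load('t18'); q=lambda x,y:(250+x/4.2,130+y/4.2)
a,b=[an(d,*q(x,y),.093) for x,y in [(438,309),(366,288)]]; print(a,b); v=a[1]-b[1]; print('line',np.degrees(np.arctan2(v[1],-v[0])))
print('flag',an(d,*q(463,321),.07)); 
d=load('t9'); q=lambda x,y:(230+x/3.3,110+y/3.3)
print('flag9',an(d,*q(431,320),.07),an(d,*q(414,317),.06))
a=load('scene0')['img'].astype(int);b=load('s18')['img'].astype(int)
for nm,(x0,x1,y0,y1) in dict(mags=(190,260,160,225),bottle=(428,480,335,435),pen=(478,535,345,395)).items(): print(nm,abs(a-b)[y0:y1,x0:x1].mean())
```

```text
(array([ 0.6037, -0.0881,  0.093 ]), array([-0.0357,  0.0176]), np.float64(0.0398), np.float64(26.3)) (array([ 0.6149, -0.0519,  0.093 ]), array([-0.0016,  0.0011]), np.float64(0.0019), np.float64(35.6))
line 25.82099197418928
flag (array([ 0.6006, -0.1024,  0.07  ]), array([-0.0493,  0.0229]), np.float64(0.0544), np.float64(25.0))
flag9 (array([ 0.5994, -0.1032,  0.07  ]), array([-0.0499,  0.0242]), np.float64(0.0555), np.float64(25.9)) (array([ 0.6029, -0.0927,  0.06  ]), array([-0.0401,  0.0192]), np.float64(0.0445), np.float64(25.6))
mags 6.447838827838828
bottle 1.9021794871794873
pen 2.037426900584795
```

```bash
python3 -c "
from station import manip
print(manip.sense()['t']); print(manip.sign_off())"
```

```text
19.85
the job is handed in; nothing more can be done
None
```

The guard is propped open on its stay, the knob pointer is lined up with the green mark, and I handed the job in at 19.9 s.

**Guard:** I pushed it up by the tab with the shut fingers to about 1.55 rad, then lowered it slowly onto the stay. After I backed away it stayed up. The wrist view showed both feet in their notches, and the last top and scene views still show it propped.

**Knob:** I pushed the bar clockwise with the shut fingers instead of gripping it, because the last joint would have run out of range. The pointer now reads 23.5° in the wrist view and 25.8° in the top view; the mark reads between 23.3° and 25.9° depending on the view. That disagreement of 2–3° between views is within the 7° allowed.

**Forces:** The highest wrist force I saw was about 22 N, while lifting the guard.

**Surroundings:** At hand-in the arm was clear of everything. The bottle and pen show no change between the first and last pictures. The patch around the magazines differed a little more, which I put down to the arm's shadow, because they sit in the same place by eye.

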